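# Press the glass down on three coasters, in gluing order

### The job

The glass on these wooden coasters still stands up on its tacky pads: with the fingertips, gently press the blue glass down by about 8 mm so that it sticks, then the green, then the amber, in that order. Leave each coaster lying where it is, neither lifted nor pushed aside. Do not touch the purple coaster, whose pads are not ready, and leave the tools, jar and other things on the table alone.

Things in the scene. Friction and masses are not known exactly. Their poses are not given: they have to be found in the camera images.
- blue_coaster: loose wooden coaster with the blue glass: 80 x 80 mm base, 12 mm high at its rim, about 0.3 kg, lying flat on the table; origin at the centre of its underside, z up, x and y along its edges
- blue_glass_top (a point): centre of the top face of the blue glass, a rigid square tile 56 x 56 x 6 mm in the middle of its coaster; about 24.5 to 26 mm above the table at the start, about 18 mm when pressed down by 8 mm; moves down with the glass
- blue_tile (a joint): how far the blue glass is pressed down (m): 0 = standing proud on its tacky pads, 0.008 = well pressed down as wanted, 0.012 = hard stop; starts between 0 and 0.0015. It starts to yield at about 2.5 N, takes about 4.2 N at 5 mm, 5.2 N at 8 mm and 6.5 N at the stop, where it is suddenly rigid; let go, it stays down (from beyond 10 mm it may come back to 10 mm)
- green_coaster: loose wooden coaster with the green glass: 80 x 80 mm base, 12 mm high at its rim, about 0.3 kg, lying flat on the table; origin at the centre of its underside, z up, x and y along its edges
- green_glass_top (a point): centre of the top face of the green glass, a rigid square tile 56 x 56 x 6 mm in the middle of its coaster; about 24.5 to 26 mm above the table at the start, about 18 mm when pressed down by 8 mm; moves down with the glass
- green_tile (a joint): how far the green glass is pressed down (m): 0 = standing proud on its tacky pads, 0.008 = well pressed down as wanted, 0.012 = hard stop; starts between 0 and 0.0015. It starts to yield at about 2.5 N, takes about 4.2 N at 5 mm, 5.2 N at 8 mm and 6.5 N at the stop, where it is suddenly rigid; let go, it stays down (from beyond 10 mm it may come back to 10 mm)
- amber_coaster: loose wooden coaster with the amber glass: 80 x 80 mm base, 12 mm high at its rim, about 0.3 kg, lying flat on the table; origin at the centre of its underside, z up, x and y along its edges
- amber_glass_top (a point): centre of the top face of the amber glass, a rigid square tile 56 x 56 x 6 mm in the middle of its coaster; about 24.5 to 26 mm above the table at the start, about 18 mm when pressed down by 8 mm; moves down with the glass
- amber_tile (a joint): how far the amber glass is pressed down (m): 0 = standing proud on its tacky pads, 0.008 = well pressed down as wanted, 0.012 = hard stop; starts between 0 and 0.0015. It starts to yield at about 2.5 N, takes about 4.2 N at 5 mm, 5.2 N at 8 mm and 6.5 N at the stop, where it is suddenly rigid; let go, it stays down (from beyond 10 mm it may come back to 10 mm)
- purple_coaster: loose wooden coaster with the purple glass: 80 x 80 mm base, 12 mm high at its rim, about 0.3 kg, lying flat on the table; origin at the centre of its underside, z up, x and y along its edges
- purple_glass_top (a point): centre of the top face of the purple glass, a rigid square tile 56 x 56 x 6 mm in the middle of its coaster; about 24.5 to 26 mm above the table at the start, about 18 mm when pressed down by 8 mm; its pads are not ready: not to be touched
- purple_tile (a joint): how far the purple glass is pressed down (m): 0 = standing proud on its tacky pads, 0.008 = well pressed down as wanted, 0.012 = hard stop; starts between 0 and 0.0015. It starts to yield at about 2.5 N, takes about 4.2 N at 5 mm, 5.2 N at 8 mm and 6.5 N at the stop, where it is suddenly rigid; let go, it stays down (from beyond 10 mm it may come back to 10 mm)
- jar: loose amber jar with black cap, 56 mm across, 70 mm high; bystander beyond the coasters; origin at the centre of its underside
- brush: loose grey scrubbing brush, 50 x 120 x 65 mm high with its handle, long along its y; bystander beyond the coasters; origin at the centre of its underside
- pliers: loose pliers with red handles, 54 x 155 mm, 14 mm high, long along their y; bystander on the robot's side of the coasters; origin on the underside at the pivot
- offcut: loose pale green strip of glass, 35 x 70 x 6 mm, long along its y; bystander on the robot's side of the coasters; origin at the centre of its underside
Things that resemble listed ones, but are neither listed nor needed, are in the scene too. What is shaped like the green_coaster but red is not meant.

How it is judged (in metres and radians):
On the way, in this order (a step that is already met when the one before it is completed fails the run):
1. the blue glass is pressed down (at least 5 mm) by the fingers (value of joint blue_tile above 0.005 m and contact force between the fingers and blue_coaster above 0.3 N), for 0.02 s.
2. the green glass is pressed down (at least 5 mm) by the fingers (value of joint green_tile above 0.005 m and contact force between the fingers and green_coaster above 0.3 N), for 0.02 s.
3. the amber glass is pressed down (at least 5 mm) by the fingers (value of joint amber_tile above 0.005 m and contact force between the fingers and amber_coaster above 0.3 N), for 0.02 s.
At the end, for the whole second after the job is handed in: Blue, green and amber glass pressed down at least 5 mm, the purple glass still up (under 3 mm); all four coasters flat, at rest and within 20 mm of where they started; jar, brush, pliers and offcut within 20 mm of where they started (value of joint each of blue_tile, green_tile, amber_tile above 0.005 m and value of joint purple_tile below 0.003 m and distance of each of blue_coaster, green_coaster, amber_coaster, purple_coaster, jar, brush, pliers, offcut from where it was at the start of the episode below 0.02 m and angle between each of blue_coaster, green_coaster, amber_coaster, purple_coaster's own z axis and vertical below 0.05 rad and linear speed of each of blue_coaster, green_coaster, amber_coaster, purple_coaster below 0.02 m/s); the robot touches nothing.
It fails at once if a glass is pressed before its turn: green before blue is down, or amber before green is down ((value of joint green_tile above 0.003 m and value of joint blue_tile below 0.005 m) or (value of joint amber_tile above 0.003 m and value of joint green_tile below 0.005 m)).
It fails at once if the purple coaster or its glass is touched (over 0.5 N) or its glass pressed (contact force between any of the arm, the fingers and purple_coaster above 0.5 N or value of joint purple_tile above 0.003 m).
It fails at once if a coaster is pressed harder than 25 N (contact force between any of the fingers, the arm and blue_coaster above 25 N or contact force between any of the fingers, the arm and green_coaster above 25 N or contact force between any of the fingers, the arm and amber_coaster above 25 N).
It fails at once if a coaster is lifted (over 10 mm), tipped (over 0.2 rad) or shifted (over 20 mm) (height (world z) of any of blue_coaster, green_coaster, amber_coaster, purple_coaster above 0.01 m or angle between any of blue_coaster, green_coaster, amber_coaster, purple_coaster's own z axis and vertical above 0.2 rad or distance of any of blue_coaster, green_coaster, amber_coaster, purple_coaster from where it was at the start of the episode above 0.02 m).
It fails at once if jar, brush, pliers or offcut moved more than 20 mm (distance of any of jar, brush, pliers, offcut from where it was at the start of the episode above 0.02 m).
It also fails if it takes over 48 s, if anything falls off the work surface, if the arm or the gripper's body presses on something with over 40 N, if the wrist force passes 120 N, or if a joint passes its speed limit or range.

### The arm

A 6-joint arm with a two-finger parallel gripper is mounted at the origin on the work surface. World frame = base frame: x ahead of the robot, y to its left, z up, the work surface at z = 0. Lengths are in mm, angles in rad, forces in N, time in s.
With the tool pointing down it reaches from about 350 to 975 mm from the base axis. Payload 7.1 kg.
Tool frame: the origin (TCP) lies between the finger pads; the fingertips stand 19 mm ahead of it and the grasp point (between the pads) is the TCP; z points along the fingers, y is the line along which they close (so a half turn about z gives the same grasp; the last joint's range is limited). The gripper opens to 88 mm and grips with 3 to 60 N. Pads are 20 mm wide; open, the fingers measure 115 mm over their backs; the gripper's body (75 mm by 178 mm) begins 61 mm behind the grasp point.
Start: joints at [-1.263, 0.423, 1.63, -0, 1.089, -0.019], TCP at [200.651, -591.899, 241.675] pointing down, gripper open.
Joint ranges: [-3, 3], [-0.9, 2.11], [0.09, 2.58], [-1.31, 4.45], [0.11, 2.69], [-2.54, 2.54]. Speed limits (rad/s): [2.39, 2.39, 3.01, 3.14, 3.14, 3.14].

### API

Orientations are given as a rotation vector (axis times angle).
In Python, from workcell import ctrl gives the robot as it stands.
- The arm moves only by the tool arm_command, never from a script. Its argument "series" is a list of rows, each an object with "linear": the shift along the tool's x, y, z in m, a list of three; "turn": the turn about the tool's z in rad. A call has 1 to 10 rows; each row shifts and turns the commanded pose from where the row before left it, along the tool's axes as they then stand; what a row does not reach is not made up. A row lasts 1/10 s, in which the tool goes at most 50 mm and 8.59 degrees, less where a joint would pass 70% of its speed; a pose out of reach is approached as far as the arm can. A call with a gripper value outside its range is refused whole. "jaw" is the opening, from -1 (shut) to 1 (fully open), set as the call begins (left out, the last holds). The fingers move at their own pace and stop on an object; the grip force is fixed at half the most. Time passes only in rows, so rows that do not move let the fingers close. It gives the time, the measured TCP pose, the force, the opening and the grip force at its end, in the units of the state.
- ctrl.get_obs(): the state, without advancing time (a new reading comes with each control period).
- ctrl.get_image(name): name is "scene" or "side" or "wrist"; returns a dict with "frame" (400x640x3 uint8, blue, green, red), "fx", "fy", "cx", "cy" (pixels), "rvec" (rotation vector, rad) and "tvec" (3), from world to camera coordinates, as OpenCV has them. Camera axes: x right, y down, z forward; pixel columns grow to the right and rows downward; lengths in mm; the calibration is good to about 2 mm. A picture is of the moment at which its call begins. There is no depth.
- ctrl.close_job(): hands the job in; it is judged then, once.
The state is a dict: "t": time; "qpos": joint angles; "qvel": joint speeds; "joint_torque": joint torques, N m; "ee_pos": TCP position; "orientation": TCP orientation; "ft_force": force on the tool from outside, world axes, zero at the start; "moment": the same for the moment, N m; "width": finger opening in mm; "grasp_force": force on a finger pad.
Only numpy, scipy, OpenCV 4.12 (cv2) and the standard library are available. Lean on these libraries where they do the work, as an engineer would, in place of code of your own. Each camera call takes 0.05 s, during which the arm holds its last target. There are 200 camera calls.

## Working session

There is one attempt and no reset: what is moved stays moved. The work goes in short steps, Python scripts to look and compute and a tool call to move; the robot and the scene stay as the last step left them, time stands still between calls to the robot, and variables do not carry over. Pictures are saved under pics/ and viewed, at most 10 in all, crops included, and the job is handed in when it is done.

Besides the shell and the picture viewer there is one more tool, called after "Request:" by a JSON object that holds its "op" and its "data". arm_command: Moves the arm, as the interface text tells. Its arguments: {"type":"object","properties":{"series":{"type":"array"},"jaw":{"type":"number"}},"required":["series"]}

```bash
mkdir -p pics; cat > h.py <<'E'
import cv2,numpy as np
from workcell import ctrl
def shot(n,f):
    d=ctrl.get_image(n); cv2.imwrite(f'pics/{f}.png',d['frame']); return d
def ray(d,uv,z):
    R=cv2.Rodrigues(np.array(d['rvec'],float))[0]; t=np.array(d['tvec'],float).ravel()
    c=-R.T@t; v=R.T@np.array([(uv[0]-d['cx'])/d['fx'],(uv[1]-d['cy'])/d['fy'],1])
    return c+v*(z-c[2])/v[2]
E
python3 - <<'E'
from h import *
import pickle
D={n:shot(n,n+'0') for n in('scene','side')}
pickle.dump(D,open('d0.pkl','wb'))
o=ctrl.get_obs();print(o)
for n in D: print(n, ray(D[n],(320,200),20))
E
```

```text
{'t': 0.1, 'qpos': array([-1.26299765e+00,  4.23762539e-01,  1.63060935e+00, -1.93780325e-05,
        1.08856860e+00, -1.89741148e-02]), 'qvel': array([ 0.00048681, -0.00126941, -0.00141844, -0.00081122, -0.00180173,
       -0.00077308]), 'joint_torque': array([-4.18816417e-04, -5.45616746e+01, -2.74324751e+01,  6.45583891e-02,
        1.87479600e-02, -2.61032847e-05]), 'ee_pos': array([ 200.51062863, -591.46846582,  240.98223568]), 'orientation': array([-3.09843734e+00, -5.10810197e-01,  3.31221702e-04]), 'ft_force': array([ 0.7669017 ,  0.40316444, -0.27292632]), 'moment': array([ 0.00115102, -0.04498011, -0.02977751]), 'grasp_force': 0.0, 'width': 88.33012108552111}
scene [590.0436423   48.28303532  20.        ]
side [604.21692242  28.94303083  20.        ]
```

View pics/scene0.png

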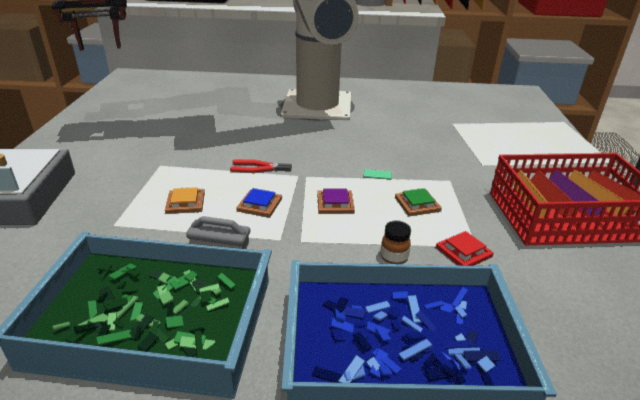

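View pics/side0.png

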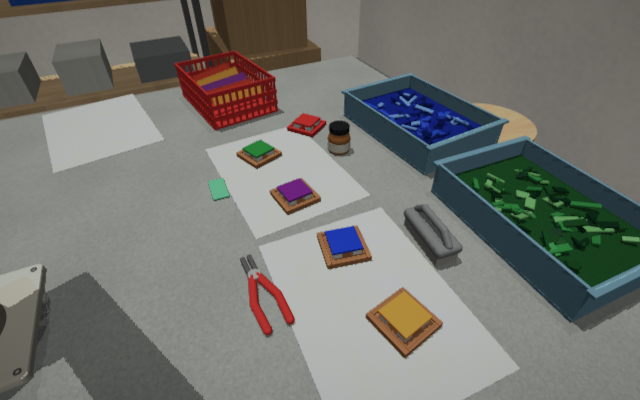

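The scene view shows amber (185,200), blue (259,201), purple (336,197) and green (418,200) coasters, with a red decoy at (465,247). The side view shows blue (344,240), green (259,149), amber (404,314) and purple (295,190). Only wooden coasters on the white sheets fit the description. The shards in the trays, the offcut (377,174) and the jar are not meant.

```bash
cat > loc.py <<'E'
from h import *
import pickle
D=pickle.load(open('d0.pkl','rb'))
seed={'blue':((259,197),(344,240)),'green':((416,196),(259,149)),'amber':((185,195),(404,314)),'purple':((336,195),(295,190))}
hue={'blue':(105,130),'green':(45,80),'amber':(17,35),'purple':(133,165)}
ims=[]
for n,(a,b) in seed.items():
    for cam,s in (('scene',a),('side',b)):
        d=D[cam]; hsv=cv2.cvtColor(d['frame'],cv2.COLOR_BGR2HSV)
        m=cv2.inRange(hsv,(hue[n][0],110,60),(hue[n][1],255,255))
        k,l,st,c=cv2.connectedComponentsWithStats(m)
        i=l[s[1],s[0]]
        cs,_=cv2.findContours((l==i).astype('uint8'),0,1)
        P=np.array([ray(d,p[0],25.2)[:2] for p in cs[0]],np.float32)
        r=cv2.minAreaRect(P)
        print(n,cam,i,st[i],c[i].round(1),'xy',ray(d,c[i],25.2)[:2].round(1),'rect',np.round(r[0],1),np.round(r[1],1),round(r[2],1))
a=cv2.resize(D['scene']['frame'][150:270,150:510],(800,267),interpolation=cv2.INTER_CUBIC)
b=cv2.resize(D['side']['frame'][130:360,220:450],(333,333))
o=np.zeros((600,800,3),'uint8');o[:267]=a;o[267:,:333]=b;cv2.imwrite('pics/crop.png',o)
E
python3 loc.py
```

```text
blue scene 1 [243 188  32  19 374] [258.8 197. ] xy [599.5 -88.7] rect [598.6 -88.4] [57.7 59.6] 77.5
blue side 3 [325 226  38  29 759] [343.3 240.2] xy [590.4 -93.3] rect [590.8 -92.2] [58.  55.5] 78.0
green scene 2 [404 189  31  16 340] [418.4 196.6] xy [561.9 269.8] rect [561.3 269.7] [57.6 55.7] 18.9
green side 1 [243 140  31  18 290] [257.9 148.5] xy [551.9 263.8] rect [552.4 264.2] [55.6 57. ] 19.5
amber scene 345 [171 188  27  14 312] [183.9 194.3] xy [ 605.2 -257.7] rect [ 605.7 -257.8] [55. 54.] 10.7
amber side 87 [ 379  291   53   47 1311] [404.9 313.9] xy [ 600.  -260.8] rect [ 600.9 -259.4] [55.1 55.3] 11.0
purple scene 2 [323 189  26  15 351] [335.4 195.8] xy [577.1  82.3] rect [577.5  82.2] [57.4 56.4] 5.8
purple side 2 [277 179  35  23 461] [294.3 189.7] xy [568.6  77.2] rect [569.  78.] [55.8 55.9] 6.3
```

View pics/crop.png

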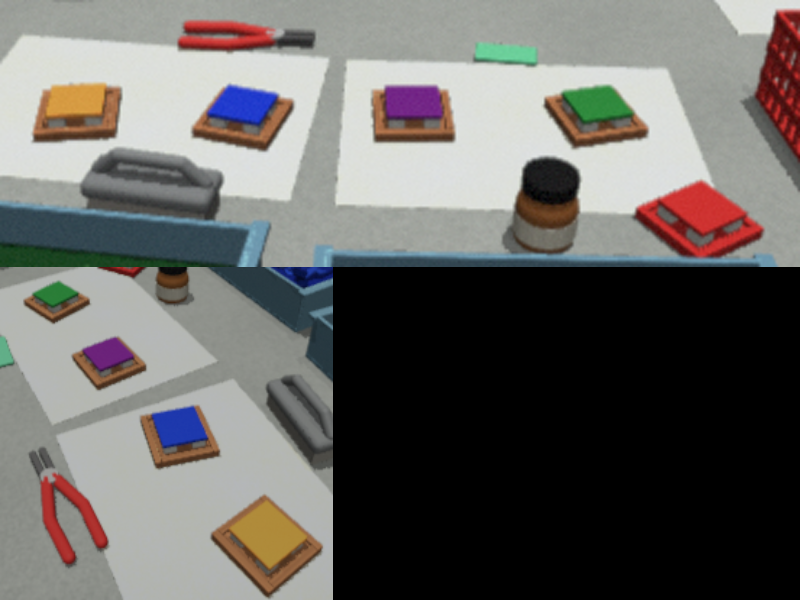

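The crop confirms the three wooden-based coasters with the blue, green and amber glass. The red one differs because its base is red. I'll close the fingers and move over blue.

Request:
{"op": "arm_command", "data": {"series": [{"linear": [0.02,-0.013,0],"turn": 0},{"linear": [0.04,-0.026,0],"turn": 0},{"linear": [0.04,-0.026,0],"turn": 0},{"linear": [0.04,-0.026,0],"turn": 0},{"linear": [0.04,-0.026,0],"turn": 0},{"linear": [0.04,-0.026,0],"turn": 0},{"linear": [0.04,-0.026,0],"turn": 0},{"linear": [0.04,-0.026,0],"turn": 0},{"linear": [0.04,-0.026,0],"turn": 0},{"linear": [0.04,-0.026,0],"turn": 0}], "jaw": -1}}

```text
t: 1.1
ee_pos: [482.0, -234.2, 241.6]
orientation: [-3.1, -0.511, 0.0]
ft_force: [-0.2, -0.5, -0.3]
width: 11.6
grasp_force: 0.0
```

Request:
{"op": "arm_command", "data": {"series": [{"linear": [0.04,-0.026,0],"turn": 0},{"linear": [0.04,-0.026,0],"turn": 0},{"linear": [0.02,-0.013,0],"turn": 0},{"linear": [0,0,0],"turn": 0},{"linear": [0,0,0],"turn": 0},{"linear": [0,0,0],"turn": 0}]}}

```text
t: 1.7
ee_pos: [554.2, -143.1, 241.4]
orientation: [-3.1, -0.51, 0.001]
ft_force: [0.1, 0.6, 0.9]
width: 1.1
grasp_force: 0.0
```

```bash
cat >> h.py <<'E'
from scipy.spatial.transform import Rotation as Ro
hue={'blue':(105,130),'green':(45,80),'amber':(17,35),'purple':(133,165)}
def look(n,tgt,z=25.2,cam='wrist'):
    d=shot(cam,f'{cam}_{n}_{z}'); o=ctrl.get_obs(); R=Ro.from_rotvec(o['orientation']).as_matrix()
    hsv=cv2.cvtColor(d['frame'],cv2.COLOR_BGR2HSV); m=cv2.inRange(hsv,(hue[n][0],110,60),(hue[n][1],255,255))
    for c in cv2.findContours(m,0,1)[0]:
        if cv2.contourArea(c)<150: continue
        P=np.array([ray(d,p[0],z)[:2] for p in c],np.float32); r=cv2.minAreaRect(P)
        if 45<min(r[1]) and max(r[1])<70: print(n,cam,'rect',np.round(r[0],1),np.round(r[1],1),round(r[2],1))
    p=o['ee_pos']; print('t',o['t'],'ee',p.round(1),'f',o['ft_force'].round(2),'w',round(o['width'],1),'up',R[:,2].round(3))
    print('tool shift to tgt xy:',(R.T@(np.array([*tgt,p[2]])-p)).round(1))
E
python3 -c "
from h import *
look('blue',(595,-90))"
```

```text
blue wrist rect [593.4 -89. ] [55.  55.3] 77.5
t 1.75 ee [ 554.2 -143.3  241.5] f [-0.39 -0.46 -0.29] w 0.4 up [-0.001 -0.    -1.   ]
tool shift to tgt xy: [ 55.7 -37.5  -0. ]
```

View pics/wrist_blue_25.2.png

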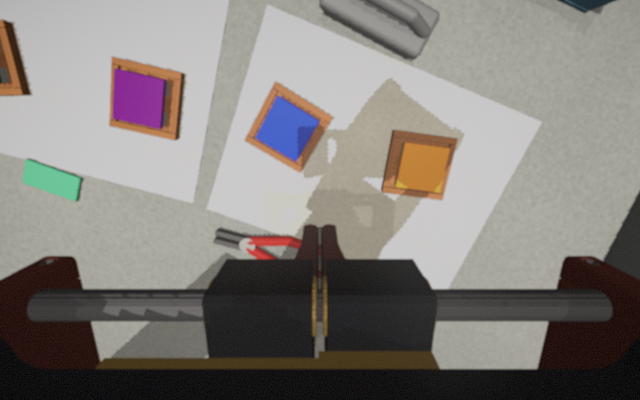

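The wrist view shows the blue glass at (288,127), at world (593,-89), which agrees with the other cameras. Amber is at (420,168) and purple at (140,98).

Request:
{"op": "arm_command", "data": {"series": [{"linear": [0.028,-0.019,0.02],"turn": 0},{"linear": [0.027,-0.019,0.03],"turn": 0},{"linear": [0,0,0.04],"turn": 0},{"linear": [0,0,0.04],"turn": 0},{"linear": [0,0,0.03],"turn": 0},{"linear": [0,0,0.02],"turn": 0},{"linear": [0,0,0.005],"turn": 0},{"linear": [0,0,0],"turn": 0},{"linear": [0,0,0],"turn": 0}]}}

```text
t: 2.65
ee_pos: [595.6, -89.4, 57.9]
orientation: [3.099, 0.51, 0.003]
ft_force: [-0.7, -0.7, 0.8]
width: 0.6
grasp_force: 0.0
```

Request:
{"op": "arm_command", "data": {"series": [{"linear": [0,0,0.004],"turn": 0},{"linear": [0,0,0.004],"turn": 0},{"linear": [0,0,0.002],"turn": 0},{"linear": [0,0,0],"turn": 0},{"linear": [0,0,0],"turn": 0}]}}

```text
t: 3.15
ee_pos: [595.0, -88.6, 46.7]
orientation: [-3.1, -0.511, 0.0]
ft_force: [-0.2, 0.6, -1.2]
width: 0.7
grasp_force: 0.0
```

Request:
{"op": "arm_command", "data": {"series": [{"linear": [0,0,0.002],"turn": 0},{"linear": [0,0,0.002],"turn": 0},{"linear": [0,0,0.001],"turn": 0},{"linear": [0,0,0],"turn": 0},{"linear": [0,0,0],"turn": 0}]}}

```text
t: 3.65
ee_pos: [595.2, -88.7, 41.7]
orientation: [3.1, 0.511, 0.001]
ft_force: [0.8, 0.4, 0.6]
width: 0.6
grasp_force: 0.6
```

Request:
{"op": "arm_command", "data": {"series": [{"linear": [0,0,0.001],"turn": 0},{"linear": [0,0,0.001],"turn": 0},{"linear": [0,0,0],"turn": 0},{"linear": [0,0,0],"turn": 0}]}}

```text
t: 4.05
ee_pos: [595.2, -88.7, 39.7]
orientation: [3.1, 0.511, 0.001]
ft_force: [1.8, 0.5, 2.6]
width: 0.4
grasp_force: 1.5
```

Request:
{"op": "arm_command", "data": {"series": [{"linear": [0,0,0],"turn": 0}]}}

```text
t: 4.15
ee_pos: [595.2, -88.7, 39.7]
orientation: [3.1, 0.511, 0.001]
ft_force: [1.2, 0.5, 3.2]
width: 0.8
grasp_force: 1.5
```

Request:
{"op": "arm_command", "data": {"series": [{"linear": [0,0,0],"turn": 0}]}}

```text
t: 4.25
ee_pos: [595.2, -88.7, 39.7]
orientation: [3.1, 0.511, 0.001]
ft_force: [1.9, 1.3, 2.7]
width: 0.5
grasp_force: 1.5
```

Request:
{"op": "arm_command", "data": {"series": [{"linear": [0,0,0.001],"turn": 0},{"linear": [0,0,0.001],"turn": 0},{"linear": [0,0,0.001],"turn": 0},{"linear": [0,0,0],"turn": 0},{"linear": [0,0,0],"turn": 0}]}}

```text
t: 4.75
ee_pos: [595.2, -88.7, 36.7]
orientation: [3.1, 0.511, 0.001]
ft_force: [2.2, 1.5, 3.8]
width: 0.9
grasp_force: 1.7
```

```bash
python3 - <<'E'
from h import *
look('blue',(594,-89),19.5); look('blue',(594,-89),19.5,'side'); look('blue',(594,-89),19.5,'scene')
E
```

```text
blue wrist rect [595.3 -88.4] [54.5 54.7] 77.8
t 4.8 ee [595.2 -88.7  36.7] f [1.54 1.15 2.35] w 0.5 up [ 0. -0. -1.]
tool shift to tgt xy: [-1.2 -0.1 -0. ]
blue side rect [590.  -93.1] [58.5 55.2] 77.8
t 4.85 ee [595.2 -88.7  36.7] f [3.46 1.09 4.45] w 0.6 up [ 0. -0. -1.]
tool shift to tgt xy: [-1.2 -0.1 -0. ]
blue scene rect [601.1 -88. ] [56.4 59.9] 77.9
t 4.9 ee [595.2 -88.7  36.7] f [1.79 0.2  3.49] w 0.6 up [ 0. -0. -1.]
tool shift to tgt xy: [-1.2 -0.1 -0. ]
```

Request:
{"op": "arm_command", "data": {"series": [{"linear": [0,0,0.001],"turn": 0},{"linear": [0,0,0.001],"turn": 0},{"linear": [0,0,0],"turn": 0},{"linear": [0,0,0],"turn": 0}]}}

```text
t: 5.3
ee_pos: [595.2, -88.7, 34.8]
orientation: [3.1, 0.511, 0.001]
ft_force: [0.9, 1.3, 4.3]
width: 0.3
grasp_force: 2.2
```

```bash
cat >> h.py <<'E'
def favg(k=6):
    F=[]
    for i in range(k): ctrl.get_image('side'); F.append(ctrl.get_obs())
    print('f',np.mean([o['ft_force'] for o in F],0).round(2),'g',round(np.mean([o['grasp_force'] for o in F]),2),'z',round(np.mean([o['ee_pos'][2] for o in F]),2),F[-1]['t'])
E
python3 -c "
from h import *
favg()"
```

```text
f [2.36 0.99 4.69] g 2.24 z 34.77 5.6
```

```bash
python3 -c "
from h import *
d=shot('side','sp');f=d['frame'][190:290,280:420];cv2.imwrite('pics/spc.png',np.hstack([cv2.resize(cv2.imread('pics/side0.png')[190:290,280:420],(400,286)),cv2.resize(f,(400,286))]))"
```

```text
(no output)
```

View pics/spc.png

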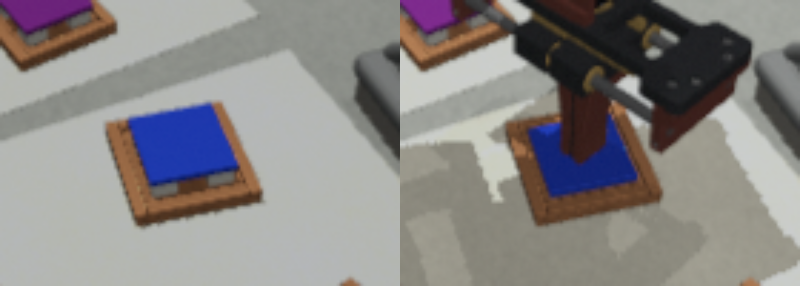

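The blue glass has visibly sunk, from standing on its pads to nearly level with the rim, and the coaster has not moved. I'll press 1 mm more, then retract.

Request:
{"op": "arm_command", "data": {"series": [{"linear": [0,0,0.001],"turn": 0},{"linear": [0,0,0],"turn": 0},{"linear": [0,0,0],"turn": 0}]}}

```text
t: 5.95
ee_pos: [595.1, -88.7, 33.7]
orientation: [3.1, 0.511, 0.0]
ft_force: [3.0, 0.9, 5.3]
width: 0.3
grasp_force: 2.5
```

```bash
python3 -c "
from h import *
favg()"
```

```text
f [2.52 0.69 5.15] g 2.53 z 33.79 6.25
```

That gives 5.15 N, about 8 mm. Next I'll retract and go to green, passing high over purple.

Request:
{"op": "arm_command", "data": {"series": [{"linear": [0,0,-0.01],"turn": 0},{"linear": [0,0,-0.03],"turn": 0},{"linear": [0,0,-0.045],"turn": 0},{"linear": [0,0,-0.045],"turn": 0},{"linear": [0,0,-0.045],"turn": 0},{"linear": [0,0,-0.02],"turn": 0},{"linear": [0.01,-0.045,0],"turn": 0},{"linear": [0.01,-0.045,0],"turn": 0},{"linear": [0.01,-0.045,0],"turn": 0},{"linear": [0.01,-0.045,0],"turn": 0}]}}

```text
t: 7.25
ee_pos: [573.3, 95.7, 228.4]
orientation: [3.1, 0.51, -0.004]
ft_force: [-0.4, -1.8, -0.1]
width: 0.2
grasp_force: 0.0
```

Request:
{"op": "arm_command", "data": {"series": [{"linear": [0.01,-0.045,0],"turn": 0},{"linear": [0.0,-0.045,0],"turn": 0},{"linear": [0.0,-0.02,0],"turn": 0},{"linear": [0,0,0],"turn": 0},{"linear": [0,0,0],"turn": 0}]}}

```text
t: 7.75
ee_pos: [548.4, 201.6, 228.4]
orientation: [3.099, 0.513, -0.003]
ft_force: [1.0, -1.1, 0.9]
width: 0.5
grasp_force: 0.0
```

```bash
python3 -c "
from h import *
look('green',(557,267)); look('blue',(594,-89),18,'side')
f=cv2.imread('pics/side_blue_18.png')[120:290,200:420];cv2.imwrite('pics/c2.png',np.hstack([cv2.resize(f,(400,309)),cv2.resize(cv2.imread('pics/wrist_green_25.2.png'),(400,309))]))"
```

```text
green wrist rect [555.  270.7] [55.3 55.3] 19.6
t 7.8 ee [548.8 201.1 228.4] f [-0.09 -0.24  0.26] w 0.9 up [-0.001 -0.001 -1.   ]
tool shift to tgt xy: [ 28.9 -59.8  -0.1]
blue side rect [590.  -93.4] [58.2 54.9] 77.5
t 7.85 ee [549.2 200.8 228.5] f [-0.99 -0.94  0.25] w 0.4 up [-0.001 -0.001 -1.   ]
tool shift to tgt xy: [-5.030e+01  2.889e+02  2.000e-01]
```

View pics/c2.png

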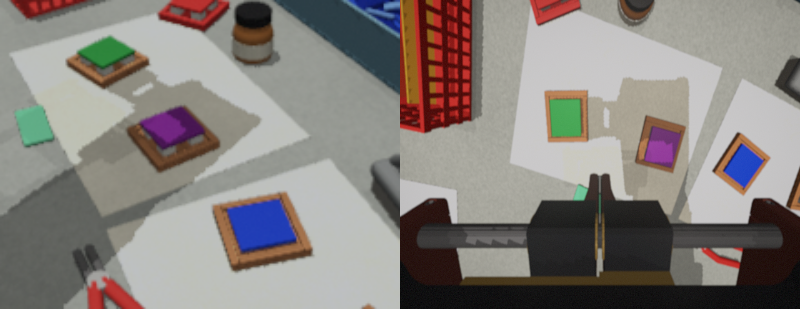

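The left view shows the blue glass flush in its coaster, which is undisturbed. The right view shows green at about (565,118), at world (555,270). Now I'll descend on green.

Request:
{"op": "arm_command", "data": {"series": [{"linear": [0.014,-0.031,0.01],"turn": 0},{"linear": [0.014,-0.031,0.02],"turn": 0},{"linear": [0,0,0.04],"turn": 0},{"linear": [0,0,0.04],"turn": 0},{"linear": [0,0,0.04],"turn": 0},{"linear": [0,0,0.02],"turn": 0},{"linear": [0,0,0.007],"turn": 0},{"linear": [0,0,0],"turn": 0},{"linear": [0,0,0],"turn": 0}]}}

```text
t: 8.75
ee_pos: [556.9, 269.5, 52.8]
orientation: [-3.1, -0.51, -0.003]
ft_force: [0.7, 0.7, 0.5]
width: 0.9
grasp_force: 0.0
```

Request:
{"op": "arm_command", "data": {"series": [{"linear": [0,0,0.004],"turn": 0},{"linear": [0,0,0.002],"turn": 0},{"linear": [0,0,0.002],"turn": 0},{"linear": [0,0,0.002],"turn": 0},{"linear": [0,0,0.002],"turn": 0},{"linear": [0,0,0.002],"turn": 0},{"linear": [0,0,0.001],"turn": 0},{"linear": [0,0,0],"turn": 0},{"linear": [0,0,0],"turn": 0}]}}

```text
t: 9.65
ee_pos: [556.2, 269.9, 36.8]
orientation: [-3.1, -0.511, -0.001]
ft_force: [-0.0, 0.5, 2.7]
width: 0.9
grasp_force: 1.5
```

```bash
python3 -c "
from h import *
favg()"
```

```text
f [1.89 0.51 2.39] g 1.31 z 36.74 9.95
```

Request:
{"op": "arm_command", "data": {"series": [{"linear": [0,0,0.001],"turn": 0},{"linear": [0,0,0.001],"turn": 0},{"linear": [0,0,0.001],"turn": 0},{"linear": [0,0,0],"turn": 0},{"linear": [0,0,0],"turn": 0}]}}

```text
t: 10.45
ee_pos: [556.1, 269.9, 33.9]
orientation: [-3.1, -0.511, -0.001]
ft_force: [1.3, 1.1, 5.0]
width: -0.1
grasp_force: 2.5
```

```bash
python3 -c "
from h import *
favg()"
```

```text
f [1.59 0.86 5.47] g 2.6 z 33.93 10.75
```

Green reads 5.5 N, about 8 mm. I'll retract and go to amber.

Request:
{"op": "arm_command", "data": {"series": [{"linear": [0,0,-0.01],"turn": 0},{"linear": [0,0,-0.03],"turn": 0},{"linear": [0,0,-0.045],"turn": 0},{"linear": [0,0,-0.045],"turn": 0},{"linear": [0,0,-0.045],"turn": 0},{"linear": [0,0,-0.02],"turn": 0},{"linear": [-0.01,0.043,0],"turn": 0},{"linear": [-0.01,0.043,0],"turn": 0},{"linear": [-0.01,0.043,0],"turn": 0},{"linear": [-0.01,0.043,0],"turn": 0}]}}

```text
t: 11.75
ee_pos: [572.0, 92.4, 228.6]
orientation: [-3.1, -0.512, 0.003]
ft_force: [0.9, 0.1, 0.4]
width: 0.5
grasp_force: 0.0
```

Request:
{"op": "arm_command", "data": {"series": [{"linear": [-0.012,0.043,0],"turn": 0},{"linear": [-0.012,0.043,0],"turn": 0},{"linear": [-0.012,0.043,0],"turn": 0},{"linear": [-0.012,0.043,0],"turn": 0},{"linear": [-0.012,0.043,0],"turn": 0},{"linear": [-0.012,0.043,0],"turn": 0},{"linear": [-0.012,0.02,0],"turn": 0},{"linear": [0,0,0],"turn": 0},{"linear": [0,0,0],"turn": 0}]}}

```text
t: 12.65
ee_pos: [581.9, -196.1, 228.3]
orientation: [-3.099, -0.509, 0.002]
ft_force: [-0.1, 0.1, -0.6]
width: 0.7
grasp_force: 0.0
```

```bash
python3 -c "
from h import *
look('amber',(602,-259)); look('green',(556,269),18,'side')
f=cv2.imread('pics/side_green_18.png')[120:290,200:420];cv2.imwrite('pics/c3.png',np.hstack([cv2.resize(f,(400,309)),cv2.resize(cv2.imread('pics/wrist_amber_25.2.png'),(400,309))]))"
```

```text
t 12.7 ee [ 582.3 -195.4  228.4] f [ 0.26  0.28 -0.  ] w 0.2 up [-0.001  0.001 -1.   ]
tool shift to tgt xy: [-1.7 66.5 -0.1]
green side rect [552.  262.2] [57.3 58.9] 19.8
t 12.75 ee [ 582.5 -195.   228.5] f [-0.33  1.07 -0.02] w 0.4 up [-0.001  0.001 -1.   ]
tool shift to tgt xy: [ 1.242e+02 -4.479e+02  3.000e-01]
```

View pics/c3.png

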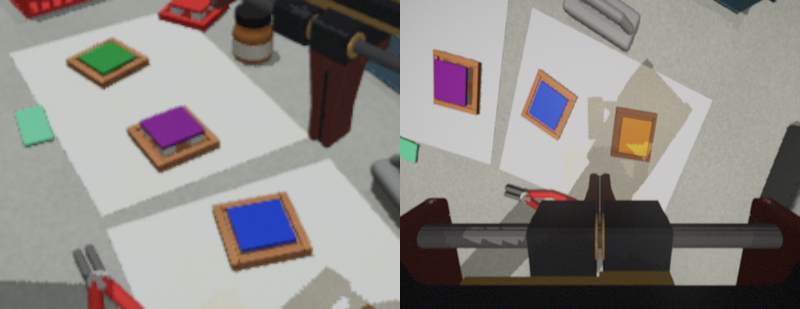

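The left view shows the green and blue glass both flush, with purple still proud. In the right view the amber glass at (635,133) is half in shadow, so its mask missed. The two-view fix (602,-259) is good to about 3 mm, so I'll descend on it.

Request:
{"op": "arm_command", "data": {"series": [{"linear": [-0.001,0.033,0.01],"turn": 0},{"linear": [-0.001,0.033,0.02],"turn": 0},{"linear": [0,0,0.04],"turn": 0},{"linear": [0,0,0.04],"turn": 0},{"linear": [0,0,0.04],"turn": 0},{"linear": [0,0,0.02],"turn": 0},{"linear": [0,0,0.007],"turn": 0},{"linear": [0,0,0],"turn": 0},{"linear": [0,0,0],"turn": 0}]}}

```text
t: 13.65
ee_pos: [603.2, -259.1, 53.0]
orientation: [3.099, 0.512, 0.002]
ft_force: [0.6, -0.4, 0.4]
width: 0.4
grasp_force: 0.0
```

Request:
{"op": "arm_command", "data": {"series": [{"linear": [0,0,0.004],"turn": 0},{"linear": [0,0,0.002],"turn": 0},{"linear": [0,0,0.002],"turn": 0},{"linear": [0,0,0.002],"turn": 0},{"linear": [0,0,0.002],"turn": 0},{"linear": [0,0,0.002],"turn": 0},{"linear": [0,0,0.001],"turn": 0},{"linear": [0,0,0],"turn": 0},{"linear": [0,0,0],"turn": 0}]}}

```text
t: 14.55
ee_pos: [602.5, -259.6, 36.8]
orientation: [3.099, 0.511, 0.001]
ft_force: [1.4, -0.4, 2.8]
width: 0.4
grasp_force: 1.6
```

```bash
python3 -c "
from h import *
favg(); print(ctrl.get_obs()['ee_pos'])"
```

```text
f [ 1.31 -0.51  3.24] g 1.5 z 36.76 14.85
[ 602.45247252 -259.5601729    36.76023946]
```

Request:
{"op": "arm_command", "data": {"series": [{"linear": [0,0,0.001],"turn": 0},{"linear": [0,0,0.001],"turn": 0},{"linear": [0,0,0.001],"turn": 0},{"linear": [0,0,0],"turn": 0},{"linear": [0,0,0],"turn": 0}]}}

```text
t: 15.35
ee_pos: [602.5, -259.6, 33.9]
orientation: [3.099, 0.511, 0.001]
ft_force: [1.2, -1.3, 5.1]
width: 0.4
grasp_force: 2.5
```

```bash
python3 -c "
from h import *
favg()"
```

```text
f [ 1.76 -0.43  5.18] g 2.58 z 33.94 15.65
```

Amber reads 5.2 N, about 8 mm. I'll retract and check.

Request:
{"op": "arm_command", "data": {"series": [{"linear": [0,0,-0.01],"turn": 0},{"linear": [0,0,-0.03],"turn": 0},{"linear": [0,0,-0.045],"turn": 0},{"linear": [0,0,-0.045],"turn": 0},{"linear": [0,0,-0.045],"turn": 0},{"linear": [0,0,-0.045],"turn": 0},{"linear": [0,0,0],"turn": 0},{"linear": [0,0,0],"turn": 0}]}}

```text
t: 16.45
ee_pos: [602.0, -259.3, 254.8]
orientation: [3.099, 0.511, 0.002]
ft_force: [0.1, 0.1, -0.7]
width: 0.4
grasp_force: 0.0
```

```bash
python3 -c "
from h import *
d=shot('scene','end');print(ctrl.get_obs()['ft_force'])
cv2.imwrite('pics/endc.png',np.vstack([cv2.resize(cv2.imread('pics/scene0.png')[150:270,130:510],(800,253)),cv2.resize(d['frame'][150:270,130:510],(800,253))]))"
```

```text
[ 0.03006582 -0.81724895  0.3766048 ]
```

View pics/endc.png

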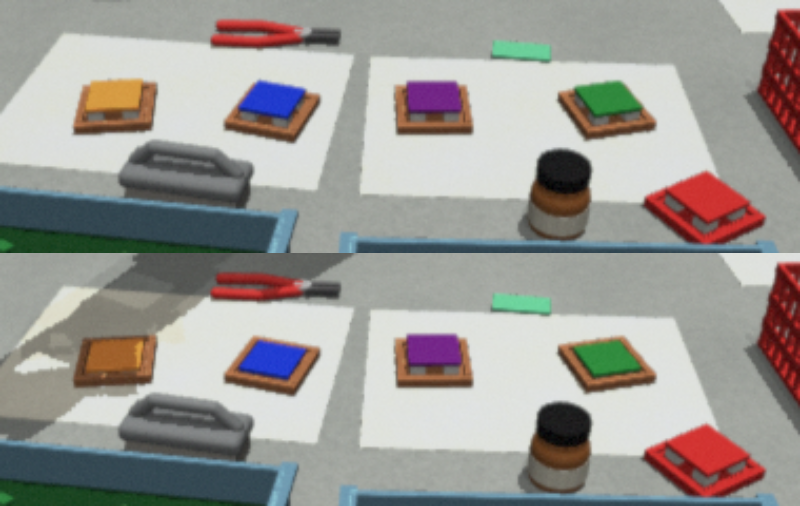

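The before and after views show amber (115,355), blue (272,358) and green (607,356) sunk, purple (433,350) still proud, and nothing moved.

```bash
python3 -c "
from workcell import ctrl
print(ctrl.close_job())"
```

```text
the job is handed in; nothing more can be done
None
```

I pressed the blue, green and amber glass down in that order, each by about 8 mm judging by a press force of 5.2–5.5 N; the last pictures show purple still up and nothing moved, and the job is handed in with no verdict returned.

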